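# Load the feed hopper from the specimen caddy

### The job

Lift the blue cover off the steel hopper and lay it flat, centred on the black mat; then pick up the caddy with the green handle and tip it over the hopper so that all four cones fall in. Put the empty caddy back upright where it stood, and leave the orange-handled caddy and everything else on the bench alone.

Things in the scene. Friction and masses are not known exactly. Their poses are not given: they have to be found in the camera images.
- caddy: the caddy to empty: grey trough with a GREEN handle bar, 150 mm long (its x), 136 mm wide (y), symmetric, 0.25 kg. Floor 66 mm wide, 6 mm thick; both long sides slope outward at 30 degrees to lips 27 mm high: it pours over either one when tipped well past 30 degrees. End walls 6 mm thick, 44 mm high. Origin: centre of its underside, z up
- caddy_bar (a point): centre of the green handle bar, 85 mm above the caddy's underside. The bar runs along the caddy's x axis over the middle, 138 mm free between its end posts, 14 mm wide (y), 18 mm tall
- other_caddy: an identical caddy with an ORANGE handle bar, holding two green pods; not to be touched. Origin: centre of its underside
- hopper: steel feed hopper, fixed: open-topped box, outside 160 mm (its x) by 210 mm (its y), 130 mm high, walls 5 mm, inside sloping to a floor at 20 mm. Origin: centre of its underside, z up
- mouth (a point): centre of the hopper's mouth, level with its rim (130 mm up); the opening is 150 mm (hopper x) by 200 mm (hopper y)
- cover: loose blue cover plate lying on the hopper's rim, 168 mm (its x) by 218 mm (its y), 5 mm thick, 0.3 kg. Origin: centre of its underside, z up
- cover_grip (a point): centre of the cover's black handle bar, 44 mm above the underside of the plate; the bar runs 112 mm along the cover's y, 14 mm wide (x), 16 mm tall, with free space under it except at two posts 50 mm either side of the middle
- mat: black rubber mat on the bench, fixed, 190 mm (its x) by 240 mm (its y), 4 mm thick; the place for the cover. Origin: centre of its underside
- reagent: bystander: amber bottle, 54 mm across, 135 mm tall. Origin: centre of its underside
- dish: bystander: white round dish, 90 mm across, 18 mm high. Origin: centre of its underside
- forceps: bystander: steel forceps lying along their x axis, 142 mm long, 22 mm wide, 8 mm high. Origin: centre of the underside
- slide_box: bystander: flat green slide box 110 x 90 mm, 40 mm high. Origin: centre of its underside
- card_box: bystander: orange box of index cards 100 x 130 mm, 95 mm high. Origin: centre of its underside
- cone0: one of the four brown dried cones lying in the green-handled caddy: 62 mm long (its x axis), up to 30 mm thick, 30 g. Origin: its centre
- cone1: one of the four brown dried cones lying in the green-handled caddy: 62 mm long (its x axis), up to 30 mm thick, 30 g. Origin: its centre
- cone2: one of the four brown dried cones lying in the green-handled caddy: 62 mm long (its x axis), up to 30 mm thick, 30 g. Origin: its centre
- cone3: one of the four brown dried cones lying in the green-handled caddy: 62 mm long (its x axis), up to 30 mm thick, 30 g. Origin: its centre
Things that resemble listed ones, but are neither listed nor needed, are in the scene too. Leave any pink look-alike of the caddy alone.

How it is judged:
On the way, in this order (a step that is already met when the one before it is completed fails the run):
1. the cover lies flat and released on the mat (horizontal distance between cover and mat below 0.05 m and height (world z) of cover below 0.012 m and angle between cover's own z axis and vertical below 0.05 rad and linear speed of cover below 0.03 m/s and contact force between the fingers and cover below 0.1 N), for 0.2 s.
2. the caddy is being tipped over the hopper (angle between caddy's own z axis and vertical above 0.3 rad and horizontal distance between caddy_bar and mouth below 0.15 m and height (world z) of caddy_bar above 0.15 m).
At the end, for the whole second after the job is handed in: All four cones rest inside the hopper below its rim; the cover lies flat on the mat, its centre within 50 mm of the mat's centre; the green-handled caddy stands upright at rest within 50 mm of where it stood (x of cone0 in the frame of hopper between -0.078 and 0.078 m and y of cone0 in the frame of hopper between -0.103 and 0.103 m and z of each of cone0, cone1, cone2, cone3 in the frame of hopper below 0.125 m and linear speed of each of cone0, cone1, cone2, cone3, cover, caddy below 0.03 m/s and x of cone1 in the frame of hopper between -0.078 and 0.078 m and y of cone1 in the frame of hopper between -0.103 and 0.103 m and x of cone2 in the frame of hopper between -0.078 and 0.078 m and y of cone2 in the frame of hopper between -0.103 and 0.103 m and x of cone3 in the frame of hopper between -0.078 and 0.078 m and y of cone3 in the frame of hopper between -0.103 and 0.103 m and horizontal distance between cover and mat below 0.05 m and height (world z) of cover below 0.012 m and angle between cover's own z axis and vertical below 0.05 rad and distance of caddy from where it was at the start of the episode below 0.05 m and angle between caddy's own z axis and vertical below 0.08 rad); the robot touches nothing.
It fails at once if the orange-handled caddy is shifted by more than 25 mm or tipped (distance of other_caddy from where it was at the start of the episode above 0.025 m or angle between other_caddy's own z axis and vertical above 0.25 rad).
It fails at once if a bystander on the bench is shifted by more than 25 mm or knocked over (distance of any of reagent, dish, forceps, slide_box, card_box from where it was at the start of the episode above 0.025 m or angle between reagent's own z axis and vertical above 0.3 rad).
It also fails if it takes over 72 s, if anything falls off the work surface, if the arm or the gripper's body presses on something with over 40 N, if the wrist force passes 120 N, or if a joint passes its speed limit or range.

### The arm

A 6-joint arm with a two-finger parallel gripper is mounted at the origin on the work surface. World frame = base frame: x ahead of the robot, y to its left, z up, the work surface at z = 0. Lengths are in m, angles in rad, forces in N, time in s.
With the tool pointing down it reaches from about 0.425 to 0.95 m from the base axis. Payload 3.5 kg.
Tool frame: the origin (TCP) lies on the centre line of the jaws, within the pads' length; the fingertips stand finger_overhang ahead of it and the grasp point (between the pads) lies 2 mm behind it (finger_overhang is the distance from the TCP to the fingertips, in m); z points along the fingers, y is the direction in which the jaws open and shut (so a half turn about z gives the same grasp; the last joint's range is limited). The gripper opens to 85 mm and grips with 20 to 120 N. Pads are 22 mm wide; open, the fingers measure 114 mm over their backs; the gripper's body (76 mm by 85 mm) begins 54 mm behind the grasp point. The pads swing forward as they close: fully open they stand 13 mm farther back than shut.
Start: joints at [-1.376, 0.286, 1.577, -0, 1.279, -0.15], TCP at [0.228, -0.635, 0.224] pointing down, gripper open.
Joint ranges: [-2.77, 2.77], [-0.9, 2.22], [0.21, 2.48], [-1.53, 4.67], [0.24, 2.81], [-2.84, 2.84]. Speed limits (rad/s): [2.79, 2.79, 3.14, 3.14, 3.14, 3.14].

### API

Orientations are given as a 3x3 rotation matrix whose columns are the frame's x, y, z axes.
In Python, from plant import * gives the robot as it stands.
- The arm moves only by the shell command python3 -m inch 'ROWS' [FORCE]. ROWS is JSON, a list of rows, each an object with "fingers": the closure, from 0 (fully open) to 1 (shut); "dp": the shift along the tool's x, y, z in cm, a list of three; "delta_rot": the turn, a rotation vector about the tool's x, y, z in degrees, a list of three. A call has exactly 8 rows; each row is the pose to reach, as a shift and turn from the pose commanded when the call began, along the tool's axes at that moment; what a row does not reach only later rows make up. A row lasts 1/10 s, in which the tool goes at most 50 mm and 8.59 degrees, less where a joint would pass 70% of its speed; a pose out of reach is approached as far as the arm can. A call with a gripper value outside its range is refused whole. The fingers move at their own pace and stop on an object; FORCE is the grip in N (left out, the last holds). Time passes only in rows, so rows that repeat a pose let the fingers close, or fill a call up. It gives the time, the measured TCP pose, the force and the opening at its end, in the units of the state.
- sense(): the state, without advancing time (a new reading comes with each control period).
- get_image(name): name is "scene" or "top" or "wrist"; returns a dict with "image" (400x640x3 uint8, blue, green, red), "vertical_fov" (degrees; the focal length in pixels is half the picture's height over the tangent of half this angle, whatever the lens; pixels are square), "cx", "cy" (the principal point, pixels), "R" (3x3) and "t" (3): a world point X has camera coordinates R X + t; the wrist camera has in their place "hand_eye" (4x4, takes a point from camera to tool coordinates, whose origin is the TCP and whose axes are the flange's). Camera axes: x right, y down, z forward; pixel columns grow to the right and rows downward; lengths in m; the calibration is good to about 2 mm. The wrist camera is an equidistant fisheye: a pixel r from the principal point sees the ray r / f radians off the axis. A picture is of the moment at which its call begins: read the wrist's pose just before it. There is no depth.
- job_done(): hands the job in, once; it reports no verdict.
The state is a dict: "time_s": time; "joint_pos": joint angles; "dq": joint speeds; "effort": joint torques, N m; "tcp_pos": TCP position; "ee_rot": TCP orientation; "contact_force": force on the tool from outside, world axes, zero at the start; "torque": the same for the moment, N m; "grip_width": finger opening in m.
Only numpy, scipy, OpenCV 4.12 (cv2) and the standard library are available. Lean on these libraries where they do the work, as an engineer would, in place of code of your own. Each camera call takes 0.05 s, during which the arm holds its last target.

## Working session

There is one attempt and no reset: what is moved stays moved. The work goes in short steps, Python scripts to look and compute and a shell command to move; the robot and the scene stay as the last step left them, time stands still between calls to the robot, and variables do not carry over. Pictures are saved under pics/ and viewed, and the job is handed in when it is done.

```bash
ls; mkdir -p pics; python3 - <<'E'
from plant import *
import cv2
print(sense())
for n in ["scene","top","wrist"]:
    d=get_image(n); cv2.imwrite(f"pics/{n}0.png",d["image"])
    print({k:v for k,v in d.items() if k!="image"})
    import pickle; pickle.dump(d,open(f"{n}0.pkl","wb"))
E
```

```text
pics
{'time_s': 0.0, 'joint_pos': array([-1.37602537e+00,  2.87203402e-01,  1.57819323e+00,  3.29388768e-05,
        1.27861833e+00, -1.49980678e-01]), 'dq': array([-1.36772211e-04,  5.53856012e-05, -7.51768357e-04,  2.01142979e-03,
        1.53616580e-03, -1.52948111e-04]), 'effort': array([-3.14700328e-04, -4.05981302e+01, -2.92625356e+01, -1.87594892e-04,
        5.82937835e-03,  1.23159968e-06]), 'tcp_pos': array([ 0.2280388 , -0.63458615,  0.22281327]), 'ee_rot': array([[ 9.41162727e-01,  3.37953444e-01, -4.37869791e-04],
       [ 3.37953499e-01, -9.41159793e-01,  2.38260360e-03],
       [ 3.93103652e-04, -2.39039733e-03, -9.99997066e-01]]), 'contact_force': array([ 0.43009049, -0.47580349, -0.09833518]), 'torque': array([0.02760914, 0.00280839, 0.02905168]), 'grip_width': 0.08576068620300265}
{'vertical_fov': 47.73785530167538, 'cx': 322.8366451227707, 'cy': 200.30003507345884, 'R': array([[ 0.68352524,  0.72978596,  0.01434231],
       [ 0.42546026, -0.3823708 , -0.82022932],
       [-0.59310776,  0.56674952, -0.57185502]]), 't': array([-0.33140538, -0.10019186,  1.69234307])}
{'vertical_fov': 47.64924442879209, 'cx': 330.25327997862695, 'cy': 201.52868529948915, 'R': array([[-0.00788697, -0.99996196,  0.00372352],
       [-0.9959613 ,  0.00752227, -0.08946793],
       [ 0.08943652, -0.00441411, -0.99598274]]), 't': array([-0.01527082,  0.48045745,  1.50329774])}
{'vertical_fov': 65.70646984690485, 'cx': 315.66598925638596, 'cy': 202.69877134017113, 'hand_eye': array([[ 1.38156952e-05, -9.62609141e-01, -2.70894151e-01,
         6.79226379e-02],
       [ 9.99999970e-01, -5.29837467e-05,  2.39275501e-04,
         1.53823780e-03],
       [-2.44681772e-04, -2.70894146e-01,  9.62609112e-01,
        -1.49472642e-01],
       [ 0.00000000e+00,  0.00000000e+00,  0.00000000e+00,
         1.00000000e+00]])}
```

View pics/scene0.png

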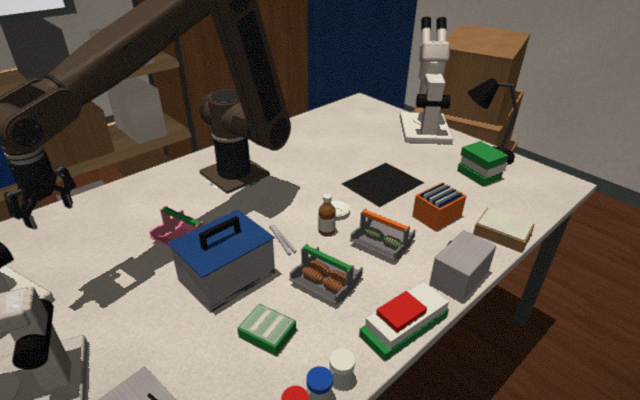

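View pics/top0.png

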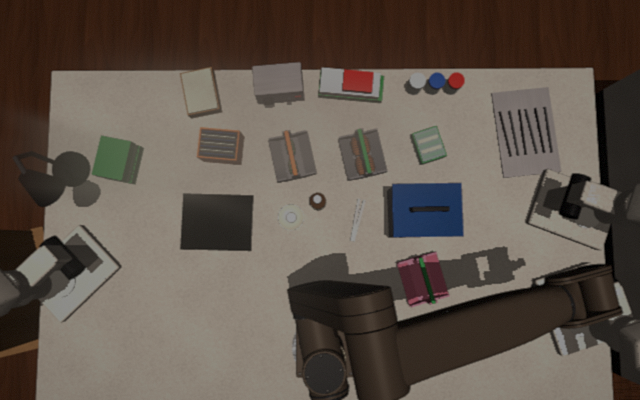

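View pics/wrist0.png

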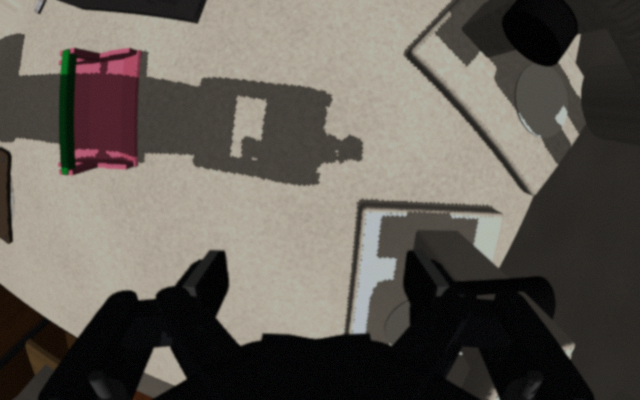

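The scene and top pictures show the blue cover at top pixel (427,210), the green-handled caddy at (362,153), the orange one at (291,155) and the mat at (217,222). The pink look-alike is at (423,278). I'll enlarge crops to read these more closely.

```bash
python3 - <<'E'
import cv2
im=cv2.imread("pics/top0.png")
def crop(x0,y0,x1,y1,s,n):
    c=cv2.resize(im[y0:y1,x0:x1],None,fx=s,fy=s,interpolation=cv2.INTER_CUBIC)
    c=cv2.convertScaleAbs(c,alpha=1.6)
    for x in range((x0+9)//10*10,x1,10):
        cv2.line(c,((x-x0)*s,0),((x-x0)*s,6 if x%50 else 14),(0,0,255),1)
        if x%20==0: cv2.putText(c,str(x),((x-x0)*s,22),0,.4,(0,0,255),1)
    for y in range((y0+9)//10*10,y1,10):
        cv2.line(c,(0,(y-y0)*s),(6,(y-y0)*s),(0,0,255),1)
        if y%20==0: cv2.putText(c,str(y),(8,(y-y0)*s+4),0,.4,(0,0,255),1)
    cv2.imwrite(n,c)
crop(330,115,480,245,5,"pics/c1.png")
crop(170,115,330,265,4,"pics/c2.png")
E
```

```text
(no output)
```

View pics/c1.png

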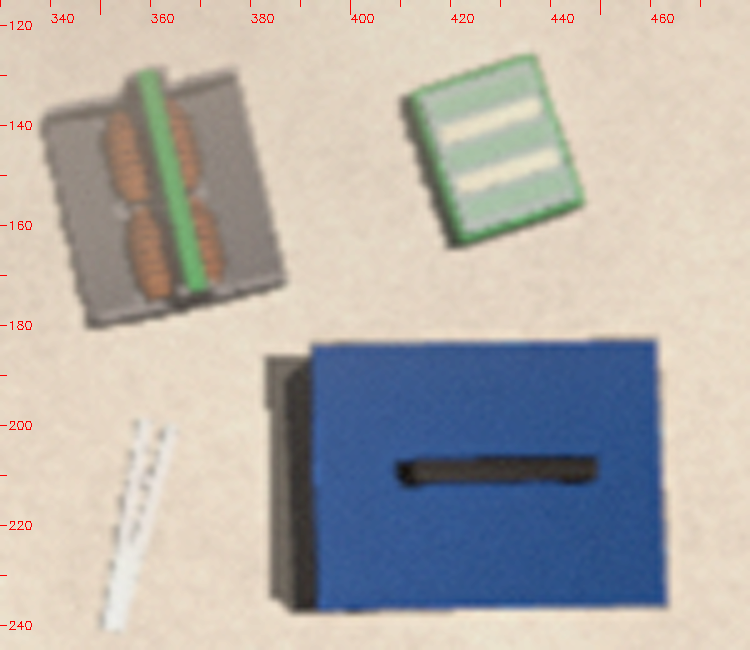

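View pics/c2.png

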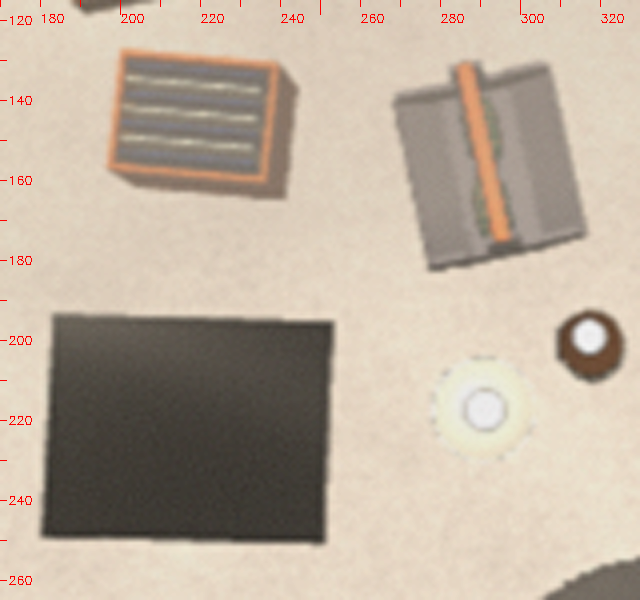

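```bash
cat > h.py <<'E'
import numpy as np,pickle,cv2
def back(d,px,z):
    f=200/np.tan(np.radians(d["vertical_fov"]/2)); R=d["R"];t=d["t"]
    ray=R.T@np.array([(px[0]-d["cx"])/f,(px[1]-d["cy"])/f,1]); C=-R.T@t
    return C+ray*(z-C[2])/ray[2]
def proj(d,X):
    f=200/np.tan(np.radians(d["vertical_fov"]/2)); c=d["R"]@np.array(X,float)+d["t"]
    return np.array([d["cx"]+f*c[0]/c[2],d["cy"]+f*c[1]/c[2]])
E
python3 - <<'E'
from h import *
d=pickle.load(open("top0.pkl","rb"))
np.set_printoptions(precision=4,suppress=True)
def P(n,l,z):
    p=np.array([back(d,q,z) for q in l]);print(n,p[:,:2].tolist(),"c",p.mean(0));
    print([ (round(float(np.linalg.norm(p[i]-p[i-1])),4), round(float(np.degrees(np.arctan2(*(p[i]-p[i-1])[[1,0]]))),1)) for i in range(len(p))])
P("cover",[(392.4,184),(461,183),(463.2,236.2),(393.4,236.2)],.135)
P("bar",[(409.6,209.5),(449.4,208.5)],.182)
P("cad",[(360,129),(369.6,173.2)],.094)
P("mat",[(183.3,193.5),(253.3,195.5),(251.3,250.8),(180.5,249.3)],.004)
P("oth",[(286.5,131),(295,175)],.094)
P("reag",[(317,199)],.135);P("dish",[(291,217)],.018)
P("slide",[(413,134),(437,126),(446,156),(422,164)],.04)
P("card",[(200,127.5),(239,131),(236,160),(198,157)],.095)
E
```

```text
cover [[0.5237137722121241, -0.21328042504908581], [0.5252757824837693, -0.42817236302871275], [0.3592132278827856, -0.4293909590644445], [0.36090859741875153, -0.21309390509822682]] c [ 0.4423 -0.321   0.135 ]
[(0.1628, -0.1), (0.2149, -89.6), (0.1661, -179.6), (0.2163, 89.6)]
bar [[0.44004065117365154, -0.2567649278023504], [0.44214411549994226, -0.37670150888283677]] c [ 0.4411 -0.3167  0.182 ]
[(0.12, 91.0), (0.12, -89.0)]
cad [[0.7100167575268619, -0.11731107598792082], [0.5645939616804347, -0.14628169367097474]] c [ 0.6373 -0.1318  0.094 ]
[(0.1483, 11.3), (0.1483, -168.7)]
mat [[0.5131456200222682, 0.48136516492289916], [0.5045076141796108, 0.24299120800257454], [0.31718276855392274, 0.2483592463411954], [0.32410569001919703, 0.4867976348081925]] c [0.4147 0.3649 0.004 ]
[(0.1891, -1.6), (0.2385, -92.1), (0.1874, 178.4), (0.2385, 88.3)]
oth [[0.7050541421952904, 0.12173687944388842], [0.5604977035415167, 0.0942510740351733]] c [0.6328 0.108  0.094 ]
[(0.1471, 10.8), (0.1471, -169.2)]
reag [[0.4783628674306857, 0.022762435036426207]] c [0.4784 0.0228 0.135 ]
[(0.0, 0.0)]
dish [[0.4294024581877098, 0.11342767956111582]] c [0.4294 0.1134 0.018 ]
[(0.0, 0.0)]
slide [[0.705262942122755, -0.29982111991386456], [0.7322042674774134, -0.38164774115556765], [0.6292892401477115, -0.40893001401735096], [0.6026927099270765, -0.32753904776945914]] c [ 0.6674 -0.3545  0.04  ]
[(0.1062, 15.1), (0.0861, -71.8), (0.1065, -165.2), (0.0856, 108.1)]
card [[0.7183353446616301, 0.40250122185423326], [0.7058774468744136, 0.2758091027225335], [0.6106157761560369, 0.28452027224884613], [0.6213064781316602, 0.4072227782680286]] c [0.664  0.3425 0.095 ]
[(0.0971, -2.8), (0.1273, -95.6), (0.0957, 174.8), (0.1232, 85.0)]
```

```bash
cat >> h.py <<'E'
from scipy.spatial.transform import Rotation as Ro
np.set_printoptions(precision=4,suppress=True)
def Rdown(ang):  # tool x at angle ang (deg) in world, z down
    a=np.radians(ang); x=np.array([np.cos(a),np.sin(a),0]); z=np.array([0,0,-1.]); return np.column_stack([x,np.cross(z,x),z])
def go(p,R):
    from plant import sense
    s=sense(); open("log.txt","a").write(repr([s["joint_pos"].tolist(),s["tcp_pos"].tolist(),s["ee_rot"].tolist()])+"\n")
    R0=s["ee_rot"]
    print("t",s["time_s"],"tcp",s["tcp_pos"],"q",s["joint_pos"],"F",s["contact_force"],"w",s["grip_width"])
    print("dp cm",R0.T@(np.array(p)-s["tcp_pos"])*100,"rot deg",np.degrees(Ro.from_matrix(R0.T@R).as_rotvec()))
E
python3 - <<'E'
from h import *
go([.442,-.320,.30],Rdown(90))
E
```

```text
t 0.15 tcp [ 0.2281 -0.6347  0.2231] q [-1.376   0.287   1.5779 -0.      1.2786 -0.15  ] F [ 0.1485 -0.5146  0.0286] w 0.08530294062770655
dp cm [ 30.7728 -22.4041  -7.637 ] rot deg [ -0.0832  -0.0789 -70.2443]
```

```bash
python3 -m inch '[{"fingers":0.4,"dp":[0,0,-4],"delta_rot":[0,0,-6]},{"fingers":0.4,"dp":[3,-2,-8],"delta_rot":[0,0,-14]},{"fingers":0.4,"dp":[7,-5,-8],"delta_rot":[0,0,-22]},{"fingers":0.4,"dp":[11,-8,-8],"delta_rot":[0,0,-30]},{"fingers":0.4,"dp":[15,-11,-8],"delta_rot":[0,0,-38]},{"fingers":0.4,"dp":[19,-14,-8],"delta_rot":[0,0,-46]},{"fingers":0.4,"dp":[23,-17,-8],"delta_rot":[0,0,-53]},{"fingers":0.4,"dp":[26,-19,-8],"delta_rot":[0,0,-60]}]' 60
python3 - <<'E'
from h import *
go([.442,-.320,.235],Rdown(90))
E
```

```text
time_s: 0.95
tcp_pos: [0.4096, -0.3659, 0.3041]
ee_rot: [[0.172, 0.985, 0.0], [0.985, -0.172, 0.001], [0.001, 0.0, -1.0]]
contact_force: [0.7, -0.1, -0.6]
grip_width: 0.0514
t 0.95 tcp [ 0.4096 -0.3659  0.3041] q [-0.9141 -0.0445  1.7946  0.0005  1.3918 -0.7415] F [ 0.7102 -0.1123 -0.6187] w 0.051406716151322834
dp cm [5.0759 2.4049 6.9112] rot deg [ 0.0058 -0.0313 -9.8971]
```

```bash
python3 -m inch '[{"fingers":0.4,"dp":[2,1,1],"delta_rot":[0,0,-5]},{"fingers":0.4,"dp":[5.1,2.4,3],"delta_rot":[0,0,-9.9]},{"fingers":0.4,"dp":[5.1,2.4,5],"delta_rot":[0,0,-9.9]},{"fingers":0.4,"dp":[5.1,2.4,6],"delta_rot":[0,0,-9.9]},{"fingers":0.4,"dp":[5.1,2.4,6.5],"delta_rot":[0,0,-9.9]},{"fingers":0.4,"dp":[5.1,2.4,6.9],"delta_rot":[0,0,-9.9]},{"fingers":0.4,"dp":[5.1,2.4,6.9],"delta_rot":[0,0,-9.9]},{"fingers":0.4,"dp":[5.1,2.4,6.9],"delta_rot":[0,0,-9.9]}]'
python3 - <<'E'
from h import *
go([.442,-.320,.172],Rdown(90))
from plant import *
for n in ["scene","top","wrist"]:
    d=get_image(n); cv2.imwrite(f"pics/{n}1.png",cv2.convertScaleAbs(d["image"],alpha=1.4))
E
```

```text
time_s: 1.75
tcp_pos: [0.4414, -0.3234, 0.2361]
ee_rot: [[0.007, 1.0, 0.001], [1.0, -0.007, -0.001], [-0.001, 0.001, -1.0]]
contact_force: [-0.1, -0.3, 0.8]
grip_width: 0.0512
t 1.75 tcp [ 0.4414 -0.3234  0.2361] q [-0.8178 -0.0061  1.8805  0.      1.2658 -0.8108] F [-0.0588 -0.2688  0.7921] w 0.051172642818802024
dp cm [0.3501 0.0518 6.4088] rot deg [ 0.0565  0.0574 -0.401 ]
```

View pics/wrist1.png

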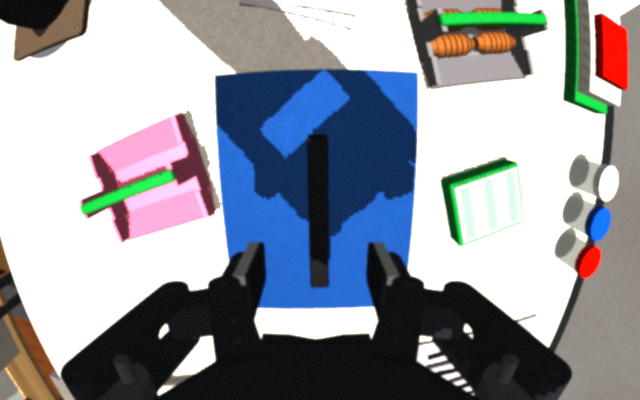

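View pics/scene1.png

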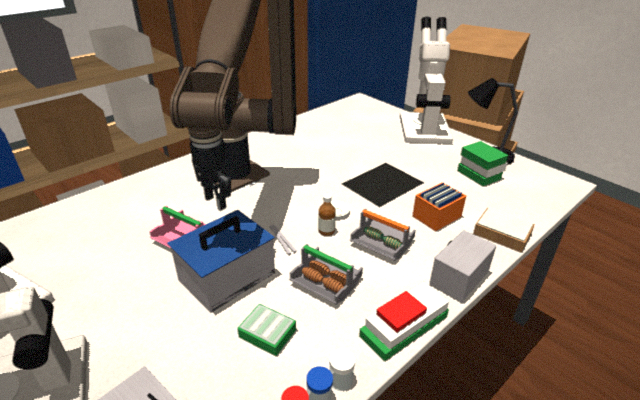

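```bash
cat >> h.py <<'E'
def wback(d,px,z,T,R):
    f=200/np.tan(np.radians(d["vertical_fov"]/2))
    u=np.array([px[0]-d["cx"],px[1]-d["cy"]]); r=np.linalg.norm(u); th=r/f
    ray=np.r_[u/r*np.sin(th),np.cos(th)]; H=d["hand_eye"]
    ray=R@H[:3,:3]@ray; C=R@H[:3,3]+T
    return C+ray*(z-C[2])/ray[2]
E
python3 - <<'E'
from h import *
from plant import sense
s=sense();d=pickle.load(open("wrist0.pkl","rb"))
for p,z in [((318,135),.182),((318,287),.182),((217,75),.135),((416,73),.135),((438,19),.094),((547,20),.094)]: print(p,wback(d,p,z,s["tcp_pos"],s["ee_rot"]))
E
```

```text
(318, 135) [ 0.445  -0.2666  0.182 ]
(318, 287) [ 0.4445 -0.3791  0.182 ]
(217, 75) [ 0.363  -0.2165  0.135 ]
(416, 73) [ 0.5263 -0.2156  0.135 ]
(438, 19) [ 0.5649 -0.15    0.094 ]
(547, 20) [ 0.7126 -0.1192  0.094 ]
```

```bash
python3 -m inch '[{"fingers":0.4,"dp":[0.2,0.2,2],"delta_rot":[0,0,0]},{"fingers":0.4,"dp":[0.2,0.2,4],"delta_rot":[0,0,0]},{"fingers":0.4,"dp":[0.2,0.2,5.4],"delta_rot":[0,0,0]},{"fingers":0.4,"dp":[0.2,0.2,6.3],"delta_rot":[0,0,0]},{"fingers":0.4,"dp":[0.2,0.2,6.3],"delta_rot":[0,0,0]},{"fingers":1,"dp":[0.2,0.2,6.3],"delta_rot":[0,0,0]},{"fingers":1,"dp":[0.2,0.2,6.3],"delta_rot":[0,0,0]},{"fingers":1,"dp":[0.2,0.2,6.3],"delta_rot":[0,0,0]}]' 60
python3 - <<'E'
from h import *
go([.442,-.320,.30],Rdown(90))
E
```

```text
time_s: 2.7
tcp_pos: [0.4438, -0.3212, 0.1737]
ee_rot: [[0.006, 1.0, 0.001], [1.0, -0.006, -0.001], [-0.001, 0.001, -1.0]]
contact_force: [1.5, -0.4, -0.8]
grip_width: 0.0104
t 2.7 tcp [ 0.4438 -0.3212  0.1737] q [-0.8116  0.0538  1.9377 -0.0001  1.1481 -0.8057] F [ 1.4663 -0.3598 -0.7971] w 0.010422326259539854
dp cm [  0.0983  -0.1672 -12.6354] rot deg [ 0.074   0.0855 -0.338 ]
```

```bash
python3 -m inch '[{"fingers":1,"dp":[0,0,0],"delta_rot":[0,0,0]},{"fingers":1,"dp":[0,0,-1],"delta_rot":[0,0,0]},{"fingers":1,"dp":[0,0,-3],"delta_rot":[0,0,0]},{"fingers":1,"dp":[0,0,-5],"delta_rot":[0,0,0]},{"fingers":1,"dp":[0,0,-7],"delta_rot":[0,0,0]},{"fingers":1,"dp":[0,0,-8],"delta_rot":[0,0,0]},{"fingers":1,"dp":[0,0,-8],"delta_rot":[0,0,0]},{"fingers":1,"dp":[0,0,-8],"delta_rot":[0,0,0]}]' 60
python3 - <<'E'
from h import *
go([.44,-.19,.255],Rdown(90))
from plant import *
for n in ["scene","top","wrist"]:
    d=get_image(n); cv2.imwrite(f"pics/{n}2.png",cv2.convertScaleAbs(d["image"],alpha=1.4))
E
```

```text
time_s: 3.5
tcp_pos: [0.443, -0.3203, 0.2513]
ee_rot: [[0.006, 1.0, -0.001], [1.0, -0.006, 0.001], [0.001, -0.001, -1.0]]
contact_force: [-0.3, 0.0, -3.6]
grip_width: 0.0095
t 3.5 tcp [ 0.443  -0.3203  0.2513] q [-0.8116 -0.0173  1.8636  0.      1.2968 -0.8056] F [-0.3452  0.0443 -3.5929] w 0.009526843922628026
dp cm [13.0256 -0.378  -0.3585] rot deg [-0.0589 -0.0641 -0.347 ]
```

View pics/wrist2.png

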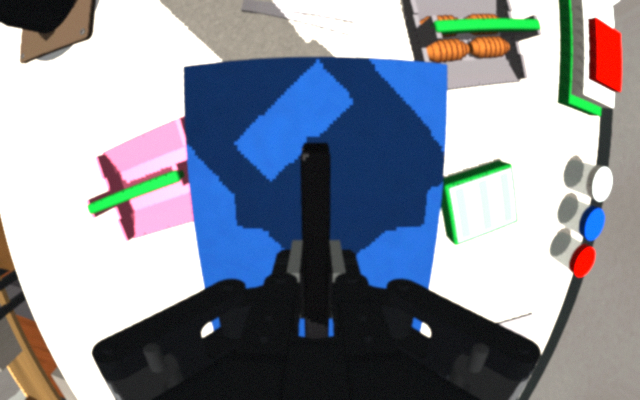

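View pics/scene2.png

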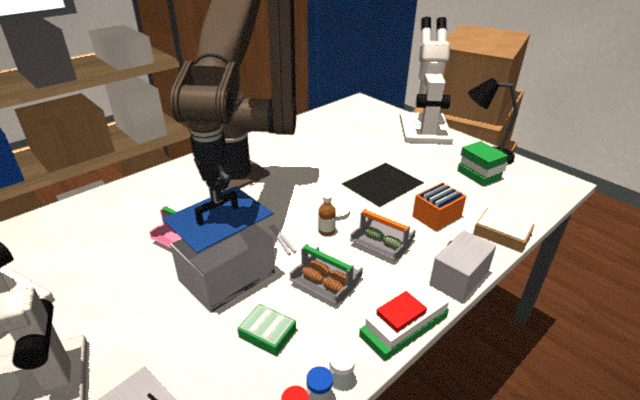

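The cover is gripped and level: the wrist view shows the bar centred between the jaws at col 315, and the scene view shows the plate clear of the rim. I'm carrying it to the mat now.

```bash
python3 -m inch '[{"fingers":1,"dp":[1,0.2,-0.5],"delta_rot":[0,0,0]},{"fingers":1,"dp":[3.5,0.6,-1],"delta_rot":[0,0,0]},{"fingers":1,"dp":[7,1,-1.5],"delta_rot":[0,0,0]},{"fingers":1,"dp":[11,1.5,-1.5],"delta_rot":[0,0,0]},{"fingers":1,"dp":[15,2,-1.5],"delta_rot":[0,0,0]},{"fingers":1,"dp":[19,2.5,-1.5],"delta_rot":[0,0,0]},{"fingers":1,"dp":[23,2.8,-1.5],"delta_rot":[0,0,0]},{"fingers":1,"dp":[27,3,-1.5],"delta_rot":[0,0,0]}]' 60
python3 - <<'E'
from h import *
go([.415,.365,.255],Rdown(88.2))
E
```

```text
time_s: 4.45
tcp_pos: [0.4747, -0.0486, 0.2673]
ee_rot: [[0.006, 1.0, 0.0], [1.0, -0.006, 0.0], [0.0, 0.0, -1.0]]
contact_force: [0.9, -0.6, -2.6]
grip_width: 0.0097
t 4.45 tcp [ 0.4747 -0.0486  0.2673] q [-0.3153 -0.196   1.9977  0.0005  1.3398 -0.3094] F [ 0.9306 -0.5556 -2.6394] w 0.009721153757217901
dp cm [41.3189 -6.2141  1.2476] rot deg [ 0.0092 -0.0249  1.4583]
```

```bash
python3 -m inch '[{"fingers":1,"dp":[4,0,0],"delta_rot":[0,0,0]},{"fingers":1,"dp":[8,0,0],"delta_rot":[0,0,0.5]},{"fingers":1,"dp":[12,-0.5,0],"delta_rot":[0,0,1]},{"fingers":1,"dp":[16,-1,0],"delta_rot":[0,0,1.5]},{"fingers":1,"dp":[20,-1.7,0],"delta_rot":[0,0,1.5]},{"fingers":1,"dp":[24,-2.5,0],"delta_rot":[0,0,1.5]},{"fingers":1,"dp":[28,-3.3,0],"delta_rot":[0,0,1.5]},{"fingers":1,"dp":[31,-4,0],"delta_rot":[0,0,1.5]}]' 60
python3 - <<'E'
from h import *
go([.415,.365,.1],Rdown(88.2))
E
```

```text
time_s: 5.25
tcp_pos: [0.4354, 0.262, 0.2673]
ee_rot: [[0.031, 1.0, -0.0], [1.0, -0.031, 0.001], [0.001, -0.0, -1.0]]
contact_force: [-0.1, -0.0, -3.0]
grip_width: 0.0097
t 5.25 tcp [0.4354 0.262  0.2673] q [ 0.3413 -0.1201  1.9315  0.0009  1.3303  0.3717] F [-0.1184 -0.0206 -3.0204] w 0.009681423169007747
dp cm [10.22   -2.3496 16.7385] rot deg [-0.0254 -0.0451  0.0459]
```

```bash
python3 -m inch '[{"fingers":1,"dp":[3,-0.7,0],"delta_rot":[0,0,0]},{"fingers":1,"dp":[6,-1.4,1],"delta_rot":[0,0,0]},{"fingers":1,"dp":[8.5,-2,4],"delta_rot":[0,0,0]},{"fingers":1,"dp":[10.2,-2.3,8],"delta_rot":[0,0,0]},{"fingers":1,"dp":[10.2,-2.3,12],"delta_rot":[0,0,0]},{"fingers":1,"dp":[10.2,-2.3,15],"delta_rot":[0,0,0]},{"fingers":1,"dp":[10.2,-2.3,16.7],"delta_rot":[0,0,0]},{"fingers":1,"dp":[10.2,-2.3,16.7],"delta_rot":[0,0,0]}]' 60
python3 - <<'E'
from h import *
go([.415,.365,.049],Rdown(88.2))
from plant import *
for n in ["top"]:
    d=get_image(n); cv2.imwrite(f"pics/{n}3.png",cv2.convertScaleAbs(d["image"],alpha=1.4))
E
```

```text
time_s: 6.05
tcp_pos: [0.4142, 0.3611, 0.0966]
ee_rot: [[0.032, 0.999, -0.007], [0.999, -0.032, -0.004], [-0.004, -0.007, -1.0]]
contact_force: [-0.4, -0.4, -2.9]
grip_width: 0.0098
t 6.05 tcp [0.4142 0.3611 0.0966] q [0.5322 0.1592 1.9783 0.0003 1.0122 0.5639] F [-0.4038 -0.4385 -2.9491] w 0.009774098408147691
dp cm [0.4141 0.103  4.7572] rot deg [-0.3975  0.2332 -0.0231]
```

View pics/top3.png

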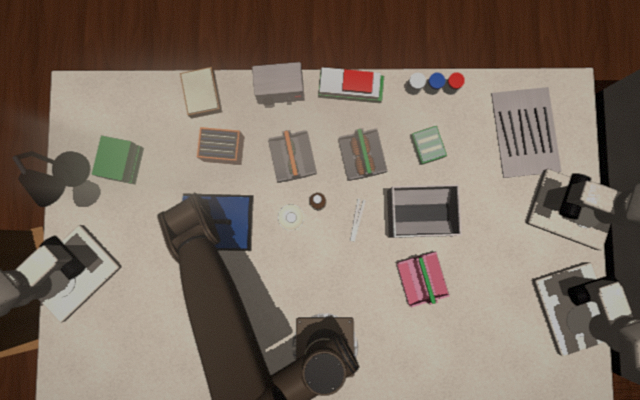

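The cover is over the mat, and the open hopper is visible at (424,211). I'm lowering and releasing.

```bash
python3 -m inch '[{"fingers":1,"dp":[0.2,0,1.5],"delta_rot":[0,0,0]},{"fingers":1,"dp":[0.2,0,3],"delta_rot":[0,0,0]},{"fingers":1,"dp":[0.2,0,4],"delta_rot":[0,0,0]},{"fingers":1,"dp":[0.2,0,4.6],"delta_rot":[0,0,0]},{"fingers":1,"dp":[0.2,0,4.7],"delta_rot":[0,0,0]},{"fingers":1,"dp":[0.2,0,4.8],"delta_rot":[0,0,0]},{"fingers":1,"dp":[0.2,0,4.8],"delta_rot":[0,0,0]},{"fingers":1,"dp":[0.2,0,4.8],"delta_rot":[0,0,0]}]' 60
python3 - <<'E'
from h import *
go([.415,.365,.049],Rdown(88.2))
E
```

```text
time_s: 6.9
tcp_pos: [0.4176, 0.3643, 0.0528]
ee_rot: [[0.032, 0.999, 0.001], [0.999, -0.032, 0.001], [0.001, 0.001, -1.0]]
contact_force: [0.6, 0.5, -2.5]
grip_width: 0.0099
t 6.9 tcp [0.4176 0.3643 0.0528] q [ 0.5343  0.23    1.9898 -0.      0.9207  0.5665] F [ 0.5659  0.4549 -2.4503] w 0.009894213223878108
dp cm [ 0.0584 -0.2626  0.382 ] rot deg [ 0.0555 -0.0347 -0.0429]
```

```bash
python3 -m inch '[{"fingers":1,"dp":[0,-0.2,0.3],"delta_rot":[0,0,0]},{"fingers":1,"dp":[0,-0.2,0.5],"delta_rot":[0,0,0]},{"fingers":1,"dp":[0,-0.2,0.5],"delta_rot":[0,0,0]},{"fingers":1,"dp":[0,-0.2,0.5],"delta_rot":[0,0,0]},{"fingers":0.4,"dp":[0,-0.2,0.5],"delta_rot":[0,0,0]},{"fingers":0.4,"dp":[0,-0.2,0.5],"delta_rot":[0,0,0]},{"fingers":0.4,"dp":[0,-0.2,0.5],"delta_rot":[0,0,0]},{"fingers":0.4,"dp":[0,-0.2,0.5],"delta_rot":[0,0,0]}]' 60
python3 -m inch '[{"fingers":0.4,"dp":[0,0,-1],"delta_rot":[0,0,0]},{"fingers":0.4,"dp":[0,0,-3],"delta_rot":[0,0,0]},{"fingers":0.4,"dp":[0,0,-6],"delta_rot":[0,0,0]},{"fingers":0.4,"dp":[0,0,-9],"delta_rot":[0,0,0]},{"fingers":0.4,"dp":[0,0,-13],"delta_rot":[0,0,0]},{"fingers":0.4,"dp":[0,0,-17],"delta_rot":[0,0,0]},{"fingers":0.4,"dp":[0,0,-20],"delta_rot":[0,0,0]},{"fingers":0.4,"dp":[0,0,-22],"delta_rot":[0,0,0]}]' 60
python3 - <<'E'
from h import *
go([.637,-.132,.25],Rdown(11.2))
E
```

```text
time_s: 7.7
tcp_pos: [0.4154, 0.3642, 0.0473]
ee_rot: [[0.032, 0.999, 0.0], [0.999, -0.032, 0.0], [0.0, 0.0, -1.0]]
contact_force: [-0.1, 0.2, -0.5]
grip_width: 0.0512
time_s: 8.5
tcp_pos: [0.416, 0.3647, 0.2716]
ee_rot: [[0.032, 0.999, 0.005], [0.999, -0.032, 0.003], [0.003, 0.005, -1.0]]
contact_force: [0.1, 1.2, -0.0]
grip_width: 0.0509
t 8.5 tcp [0.416  0.3647 0.2716] q [ 0.5363 -0.0203  1.8294 -0.      1.3268  0.5684] F [ 0.1     1.2039 -0.0317] w 0.050891634249070415
dp cm [-48.938   23.6733   2.1292] rot deg [ 0.1145 -0.3293 76.9603]
```

```bash
python3 -m inch '[{"fingers":0.4,"dp":[-2,1,0],"delta_rot":[0,0,4]},{"fingers":0.4,"dp":[-6,3,0],"delta_rot":[0,0,11]},{"fingers":0.4,"dp":[-10,5,0],"delta_rot":[0,0,19]},{"fingers":0.4,"dp":[-14,7,0],"delta_rot":[4,0,27]},{"fingers":0.4,"dp":[-18,9,0],"delta_rot":[8,0,34]},{"fingers":0.4,"dp":[-22,11,0],"delta_rot":[12,0,41]},{"fingers":0.4,"dp":[-26,13,0],"delta_rot":[14,8,45]},{"fingers":0.4,"dp":[-29,14,0],"delta_rot":[16,15,48]}]' 60
python3 - <<'E'
from h import *
go([.637,-.132,.25],Rdown(11.2))
from plant import sense
print(sense()["ee_rot"])
E
cat > fit.py <<'E'
from h import *
from scipy.optimize import least_squares
L=[eval(l) for l in open("log.txt")]
Q=np.array([l[0] for l in L]);P=np.array([l[1] for l in L]);RR=np.array([l[2] for l in L])
def fk(k,q):
    a,b,h,L2,L3,e,d=k
    R1=Ro.from_euler('z',q[0]);sh=np.array([a,b,h])
    R2=Ro.from_euler('y',q[1]);R23=Ro.from_euler('y',q[1]+q[2])
    Rw=R23*Ro.from_euler('z',q[3])*Ro.from_euler('y',q[4])
    p=sh+R2.apply([0,0,L2])+R23.apply([e,0,L3])+Rw.apply([0,0,d])
    RT=R1*Rw*Ro.from_euler('z',q[5]+SG)
    return R1.apply(p),RT.as_matrix()
SG=np.pi/2
SG_opts=[-np.pi/2,np.pi/2]
def res(k): return np.concatenate([fk(k,q)[0]-p for q,p in zip(Q,P)])
s=least_squares(res,[0,.1,.3,.5,.5,0,.25])
k=s.x
if __name__=="__main__":
    print(k,np.abs(s.fun).max())
    for SG in SG_opts:
        print(SG,[round(float(np.abs(fk(k,q)[1]-r).max()),3) for q,r in zip(Q,RR)])
E
python3 fit.py
```

```text
time_s: 9.3
tcp_pos: [0.5476, 0.0676, 0.2687]
ee_rot: [[0.78, 0.613, -0.123], [0.613, -0.711, 0.344], [0.123, -0.344, -0.931]]
contact_force: [-0.5, -0.1, -0.9]
grip_width: 0.0512
t 9.3 tcp [0.5476 0.0676 0.2687] q [-0.2103  0.0572  1.7884  0.3161  1.5032  0.6178] F [-0.4558 -0.0652 -0.8597] w 0.05120457903839601
dp cm [-5.4946 20.3192 -6.2225] rot deg [-21.5214  -2.0933  27.8952]
[[ 0.7803  0.6131 -0.1234]
 [ 0.6132 -0.7113  0.3435]
 [ 0.1229 -0.3437 -0.931 ]]
[-0.      0.1009  0.2403  0.443   0.5725  0.0206  0.2564] 2.3445202723682e-10
-1.5707963267948966 [1.882, 1.97, 2.0, 2.0, 2.0, 2.0, 1.999, 1.999, 1.999, 1.999, 1.561]
1.5707963267948966 [0.0, 0.0, 0.0, 0.0, 0.0, 0.0, 0.0, 0.0, 0.0, 0.0, 0.0]
```

```bash
python3 - <<'E'
import cv2
im=cv2.imread("pics/top3.png")
c=cv2.resize(im[170:250,370:480],None,fx=7,fy=7,interpolation=cv2.INTER_CUBIC)
for x in range(370,480,10): cv2.putText(c,str(x),((x-370)*7,10),0,.35,(0,0,255),1)
for y in range(180,250,10): cv2.putText(c,str(y),(0,(y-170)*7+4),0,.35,(0,0,255),1)
cv2.imwrite("pics/c3.png",c)
E
```

```text
(no output)
```

View pics/c3.png

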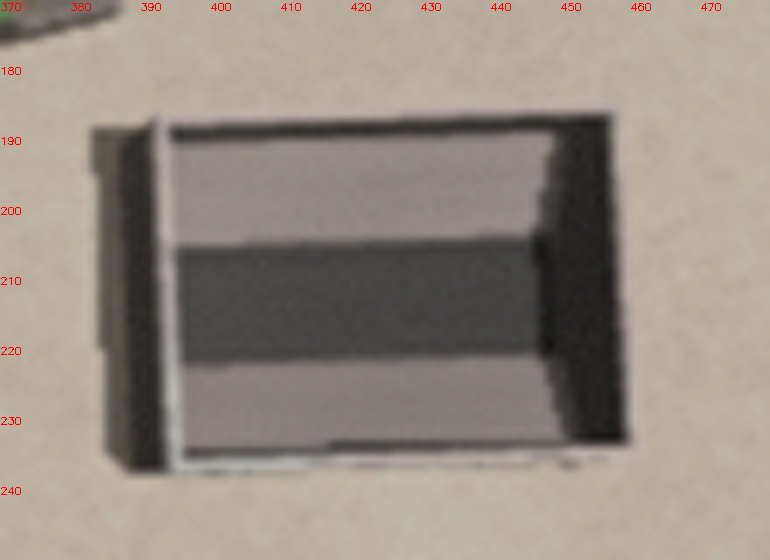

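```bash
cat > ik.py <<'E'
import fit; from fit import *
fit.SG=np.pi/2
lo=np.array([-2.77,-.9,.21,-1.53,.24,-2.84])+.03;hi=np.array([2.77,2.22,2.48,4.67,2.81,2.84])-.03
def ik(p,R,q0):
    def f(q):
        P,M=fit.fk(k,q); return np.r_[(P-p)*5,(Ro.from_matrix(M.T@R).as_rotvec())]
    r=least_squares(f,np.clip(q0,lo,hi),bounds=(lo,hi)); return r.x,np.abs(r.fun).max()
E
python3 - <<'E'
from h import *
d=pickle.load(open("top0.pkl","rb"))
p=np.array([back(d,q,.130) for q in [(392.1,187.1),(457.4,186.3),(460,233.7),(394.3,237.1)]]);print(p,p.mean(0))
from ik import *
c=p.mean(0)
q0=np.array([-.6,.1,1.7,0,1.3,1.]);
# grasp
for xa in (11.2,191.2):
    b=min((ik(np.array([.637,-.132,.083]),Rdown(xa),np.array([-.35,.3,1.7,0,1.3,g])) for g in (1.2,-1.9)),key=lambda t:t[1]); print(xa,b)
for xa in (90,-90,75,60,-60,-75,-105,-120,105,120):
  for sg in (1,-1):
    q=None;out=[]
    for g in (-.8,2.3,-2.3):
        r=ik(np.array([c[0],c[1],.26]),Rdown(xa),np.array([-.8,0,1.85,0,1.27,g]))
        if q is None or r[1]<e0: q,e0=r
    for th in range(0,111,10):
        R=Rdown(xa)@Ro.from_euler('x',sg*th,degrees=True).as_matrix()
        q,e=ik(np.array([c[0],c[1],.26]),R,q)
        out.append(round(float(e),2))
    print(xa,sg,out,q)
E
```

```text
[[ 0.5146 -0.2129  0.13  ]
 [ 0.5156 -0.418   0.13  ]
 [ 0.3671 -0.4212  0.13  ]
 [ 0.3582 -0.2165  0.13  ]] [ 0.4388 -0.3171  0.13  ]
11.2 (array([-0.3601,  0.3763,  1.7364,  0.    ,  1.0289,  1.0153]), np.float64(1.734723475976807e-15))
191.2 (array([-0.3601,  0.3763,  1.7364, -0.    ,  1.0289, -2.1263]), np.float64(2.3955294325335692e-14))
90 1 [0.0, 0.0, 0.0, 0.0, 0.0, 0.0, 0.0, 0.0, 0.0, 0.0, 0.0, 0.0] [-0.5714  0.7896  1.4704 -1.1318  2.5454 -0.8382]
90 -1 [0.0, 0.0, 0.0, 0.0, 0.0, 0.0, 0.0, 0.0, 0.0, 0.0, 0.0, 0.0] [-1.2862  0.1937  2.4119  1.9897  1.7308 -2.622 ]
-90 1 [0.0, 0.0, 0.0, 0.0, 0.0, 0.0, 0.0, 0.0, 0.0, 0.0, 0.0, 0.0] [-1.2862  0.1937  2.4119  1.9897  1.7308  0.5196]
-90 -1 [0.0, 0.0, 0.0, 0.0, 0.0, 0.0, 0.0, 0.0, 0.0, 0.0, 0.0, 0.0] [-0.5714  0.7896  1.4704 -1.1318  2.5454  2.3034]
75 1 [0.0, 0.0, 0.0, 0.0, 0.0, 0.0, 0.0, 0.0, 0.0, 0.0, 0.0, 0.0] [-0.6455  0.8264  1.4063 -0.9238  2.685  -0.7339]
75 -1 [0.0, 0.0, 0.0, 0.0, 0.0, 0.0, 0.0, 0.03, 0.09, 0.12, 0.11, 0.06] [-1.2064  0.2055  2.45    2.2388  1.6807 -2.7558]
60 1 [0.0, 0.0, 0.0, 0.0, 0.0, 0.0, 0.0, 0.0, 0.0
[... 925 characters left out ...]
, 0.0, 0.0, 0.0, 0.02, 0.11, 0.16, 0.22, 0.17, 0.13] [-1.0288  0.2825  2.45    2.6513  1.6969  0.1927]
-120 -1 [0.02, 0.05, 0.08, 0.09, 0.1, 0.09, 0.07, 0.05, 0.03, 0.0, 0.0, 0.02] [-0.7213  0.8402  1.3764 -0.585   2.78    2.6524]
105 1 [0.0, 0.0, 0.0, 0.0, 0.0, 0.0, 0.0, 0.0, 0.0, 0.0, 0.0, 0.0] [-0.5035  0.7362  1.5625 -1.279   2.3942 -0.8647]
105 -1 [0.0, 0.0, 0.0, 0.0, 0.0, 0.0, 0.0, 0.0, 0.0, 0.0, 0.0, 0.0] [-1.3091  0.291   2.2781  1.7654  1.8624 -2.5404]
120 1 [0.0, 0.0, 0.0, 0.0, 0.0, 0.0, 0.0, 0.0, 0.0, 0.0, 0.0, 0.0] [-0.4445  0.669   1.6773 -1.4061  2.2393 -0.8475]
120 -1 [0.0, 0.0, 0.0, 0.0, 0.0, 0.0, 0.0, 0.0, 0.0, 0.0, 0.0, 0.0] [-1.2921  0.3892  2.1322  1.5855  1.994  -2.4749]
```

```bash
python3 -m inch '[{"fingers":0.4,"dp":[-1,3.3,-1],"delta_rot":[-3.6,-0.3,4.6]},{"fingers":0.4,"dp":[-2,6.6,-2],"delta_rot":[-7.2,-0.7,9.3]},{"fingers":0.4,"dp":[-3,10,-3],"delta_rot":[-10.7,-1,14]},{"fingers":0.4,"dp":[-4,13.5,-4],"delta_rot":[-14.3,-1.4,18.6]},{"fingers":0.4,"dp":[-5,17,-5.2],"delta_rot":[-18,-1.8,23.3]},{"fingers":0.4,"dp":[-5.5,19,-6],"delta_rot":[-21.5,-2.1,27.9]},{"fingers":0.4,"dp":[-5.5,20.3,-6.2],"delta_rot":[-21.5,-2.1,27.9]},{"fingers":0.4,"dp":[-5.5,20.3,-6.2],"delta_rot":[-21.5,-2.1,27.9]}]' 60
python3 - <<'E'
from h import *
go([.637,-.132,.19],Rdown(11.2))
from plant import *
for n in ["scene","top","wrist"]:
    d=get_image(n); cv2.imwrite(f"pics/{n}4.png",cv2.convertScaleAbs(d["image"],alpha=1.4))
E
```

```text
time_s: 10.1
tcp_pos: [0.636, -0.13, 0.2486]
ee_rot: [[0.98, 0.199, -0.005], [0.199, -0.98, -0.002], [-0.005, 0.001, -1.0]]
contact_force: [-0.1, -0.2, 0.0]
grip_width: 0.0513
t 10.1 tcp [ 0.636  -0.13    0.2486] q [-0.3562  0.2154  1.6172 -0.0039  1.3126  1.0157] F [-0.0964 -0.2388  0.049 ] w 0.05131678201192929
dp cm [0.0867 0.2044 5.8606] rot deg [0.0773 0.2866 0.2507]
```

View pics/wrist4.png

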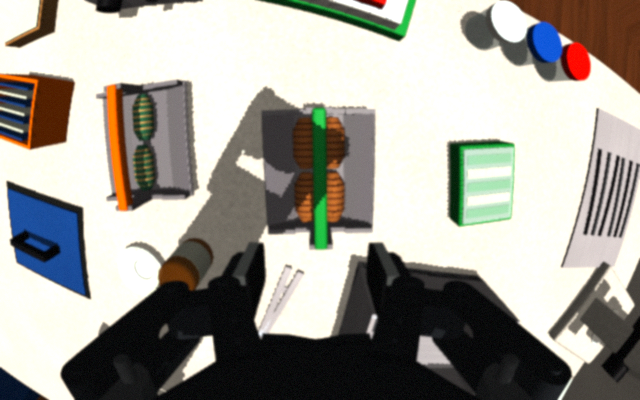

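View pics/top4.png

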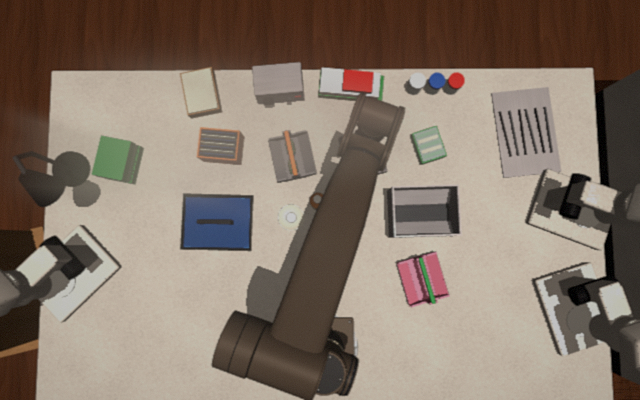

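View pics/scene4.png

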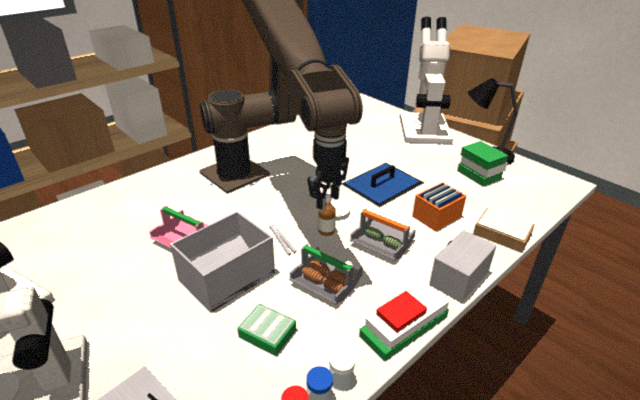

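The cover lies on the mat, with the top view showing it centred at (216,222). In the wrist view the green bar runs from (320,108) to (320,247).

```bash
python3 - <<'E'
from h import *
from plant import sense
s=sense();d=pickle.load(open("wrist0.pkl","rb"))
a,b=[wback(d,p,.094,s["tcp_pos"],s["ee_rot"]) for p in [(320,108),(320,247)]]
print(a,b,(a+b)/2,np.linalg.norm(a-b),np.degrees(np.arctan2(*(a-b)[[1,0]])))
go([.6385,-.1325,.083],Rdown(11.2))
E
```

```text
[ 0.7117 -0.1194  0.094 ] [ 0.57   -0.1486  0.094 ] [ 0.6409 -0.134   0.094 ] 0.1446434114116418 11.65940258410838
t 10.25 tcp [ 0.6354 -0.1287  0.2488] q [-0.3546  0.2134  1.6192 -0.0041  1.3128  1.0169] F [0.194  0.4273 0.1867] w 0.05130418025466887
dp cm [ 0.3194  0.4099 16.5772] rot deg [0.0779 0.3014 0.2765]
```

```bash
python3 -m inch '[{"fingers":0.4,"dp":[0.2,0.3,4],"delta_rot":[0,0.2,0]},{"fingers":0.4,"dp":[0.3,0.4,8],"delta_rot":[0,0.2,0]},{"fingers":0.4,"dp":[0.3,0.4,12],"delta_rot":[0,0.2,0]},{"fingers":0.4,"dp":[0.3,0.4,14.5],"delta_rot":[0,0.2,0]},{"fingers":0.4,"dp":[0.3,0.4,16],"delta_rot":[0,0.2,0]},{"fingers":0.4,"dp":[0.3,0.4,16.5],"delta_rot":[0,0.2,0]},{"fingers":0.4,"dp":[0.3,0.4,16.5],"delta_rot":[0,0.2,0]},{"fingers":0.4,"dp":[0.3,0.4,16.5],"delta_rot":[0,0.2,0]}]' 60
python3 - <<'E'
from h import *
go([.639,-.133,.083],Rdown(11.2))
from plant import *
for n in ["wrist"]:
    d=get_image(n); cv2.imwrite(f"pics/{n}5.png",cv2.convertScaleAbs(d["image"],alpha=1.4))
E
```

```text
time_s: 11.05
tcp_pos: [0.64, -0.1336, 0.086]
ee_rot: [[0.98, 0.198, 0.002], [0.198, -0.98, -0.004], [0.002, 0.004, -1.0]]
contact_force: [0.0, -0.3, -0.3]
grip_width: 0.0509
t 11.05 tcp [ 0.64   -0.1336  0.086 ] q [-0.3596  0.3774  1.7287 -0.0033  1.0319  1.0135] F [ 0.0055 -0.2643 -0.3179] w 0.050913440697515515
dp cm [-0.0865 -0.0784  0.2974] rot deg [ 0.2472 -0.0914  0.2245]
```

View pics/wrist5.png

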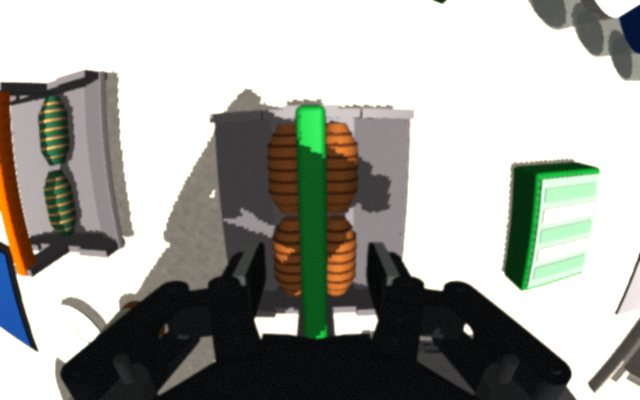

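The bar is centred between the jaws at col 313, so I'm grasping and lifting a little.

```bash
python3 -m inch '[{"fingers":1,"dp":[0,0,0.2],"delta_rot":[0,0,0]},{"fingers":1,"dp":[0,0,0.2],"delta_rot":[0,0,0]},{"fingers":1,"dp":[0,0,0.2],"delta_rot":[0,0,0]},{"fingers":1,"dp":[0,0,0.2],"delta_rot":[0,0,0]},{"fingers":1,"dp":[0,0,0.2],"delta_rot":[0,0,0]},{"fingers":1,"dp":[0,0,0.2],"delta_rot":[0,0,0]},{"fingers":1,"dp":[0,0,0.2],"delta_rot":[0,0,0]},{"fingers":1,"dp":[0,0,0.2],"delta_rot":[0,0,0]}]' 80
python3 - <<'E'
from h import *
go([.639,-.133,.083],Rdown(11.2))
E
python3 -m inch '[{"fingers":1,"dp":[0,0,-1],"delta_rot":[0,0,0]},{"fingers":1,"dp":[0,0,-3],"delta_rot":[0,0,0]},{"fingers":1,"dp":[0,0,-6],"delta_rot":[0,0,0]},{"fingers":1,"dp":[0,0,-10],"delta_rot":[0,0,0]},{"fingers":1,"dp":[0,0,-14],"delta_rot":[0,0,0]},{"fingers":1,"dp":[0,0,-17],"delta_rot":[0,0,0]},{"fingers":1,"dp":[0,0,-19],"delta_rot":[0,0,0]},{"fingers":1,"dp":[0,0,-19],"delta_rot":[0,0,0]}]' 80
python3 - <<'E'
from h import *
go([.445,-.318,.275],Rdown(90))
from plant import *
for n in ["scene","wrist"]:
    d=get_image(n); cv2.imwrite(f"pics/{n}6.png",cv2.convertScaleAbs(d["image"],alpha=1.4))
E
```

```text
time_s: 11.9
tcp_pos: [0.639, -0.1331, 0.0826]
ee_rot: [[0.98, 0.198, -0.0], [0.198, -0.98, -0.003], [-0.001, 0.002, -1.0]]
contact_force: [-1.2, 2.7, 5.5]
grip_width: 0.0107
t 11.9 tcp [ 0.639  -0.1331  0.0826] q [-0.3596  0.3809  1.731  -0.003   1.029   1.0136] F [-1.198   2.6875  5.5459] w 0.010725733532563396
dp cm [ 0.0045 -0.0088 -0.0434] rot deg [0.1423 0.0464 0.2125]
time_s: 12.7
tcp_pos: [0.6401, -0.1335, 0.2753]
ee_rot: [[0.98, 0.198, 0.005], [0.198, -0.98, -0.006], [0.004, 0.006, -1.0]]
contact_force: [1.0, 0.5, -1.7]
grip_width: 0.01
t 12.7 tcp [ 0.6401 -0.1335  0.2753] q [-0.3592  0.2036  1.5824 -0.0035  1.3489  1.0135] F [ 0.9795  0.5263 -1.7476] w 0.010011821050778295
dp cm [-22.7686  14.2281   0.0381] rot deg [  0.4604   0.0695 -78.6074]
```

View pics/scene6.png

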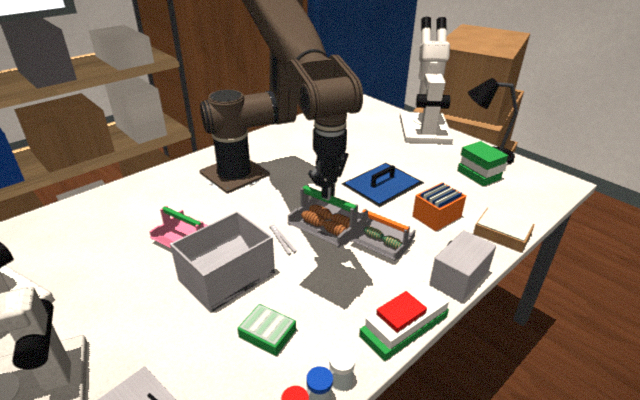

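View pics/wrist6.png

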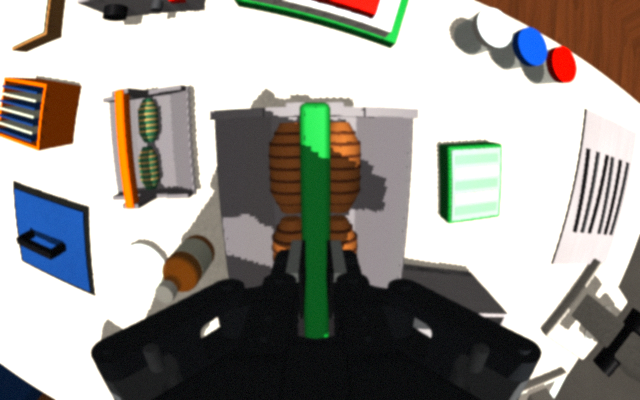

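The caddy is held level with all four cones in it. I'm carrying it to the hopper.

```bash
python3 -m inch '[{"fingers":1,"dp":[-1,0.6,0],"delta_rot":[0,0,-2]},{"fingers":1,"dp":[-3,2,0],"delta_rot":[0,0,-6]},{"fingers":1,"dp":[-6,4,0],"delta_rot":[0,0,-12]},{"fingers":1,"dp":[-9,6,0],"delta_rot":[0,0,-18]},{"fingers":1,"dp":[-12,7.5,0],"delta_rot":[0,0,-24]},{"fingers":1,"dp":[-15,9,0],"delta_rot":[0,0,-30]},{"fingers":1,"dp":[-18,11,0],"delta_rot":[0,0,-37]},{"fingers":1,"dp":[-20,12.5,0],"delta_rot":[0,0,-44]}]' 80
python3 - <<'E'
from h import *
go([.445,-.318,.275],Rdown(90))
E
```

```text
time_s: 13.6
tcp_pos: [0.4647, -0.2952, 0.2688]
ee_rot: [[0.564, 0.825, -0.006], [0.825, -0.564, 0.0], [-0.003, -0.005, -1.0]]
contact_force: [0.1, -0.5, -2.8]
grip_width: 0.0105
t 13.6 tcp [ 0.4647 -0.2952  0.2688] q [-0.7485 -0.0183  1.8325 -0.0038  1.3319 -0.1477] F [ 0.1415 -0.5066 -2.7984] w 0.010491571544810336
dp cm [-2.9987 -0.342  -0.6076] rot deg [ -0.3321   0.0776 -34.3663]
```

```bash
python3 -m inch '[{"fingers":1,"dp":[-1,-0.1,-0.2],"delta_rot":[0,0,-6]},{"fingers":1,"dp":[-2,-0.2,-0.4],"delta_rot":[0,0,-12]},{"fingers":1,"dp":[-2.6,-0.3,-0.5],"delta_rot":[0,0,-18]},{"fingers":1,"dp":[-3,-0.3,-0.5],"delta_rot":[0,0,-24]},{"fingers":1,"dp":[-3,-0.3,-0.5],"delta_rot":[0,0,-29]},{"fingers":1,"dp":[-3,-0.3,-0.5],"delta_rot":[0,0,-32.5]},{"fingers":1,"dp":[-3,-0.3,-0.5],"delta_rot":[-0.3,0,-34.4]},{"fingers":1,"dp":[-3,-0.3,-0.5],"delta_rot":[-0.3,0,-34.4]}]' 80
python3 - <<'E'
from h import *
go([.445,-.318,.25],Rdown(90))
from plant import *
for n in ["scene","top"]:
    d=get_image(n); cv2.imwrite(f"pics/{n}7.png",cv2.convertScaleAbs(d["image"],alpha=1.4))
E
```

```text
time_s: 14.4
tcp_pos: [0.4469, -0.317, 0.2741]
ee_rot: [[0.004, 1.0, -0.0], [1.0, -0.004, -0.0], [-0.0, -0.0, -1.0]]
contact_force: [0.1, -0.3, -2.2]
grip_width: 0.0105
t 14.4 tcp [ 0.4469 -0.317   0.2741] q [-0.802  -0.031   1.8354 -0.0004  1.3369 -0.7982] F [ 0.1443 -0.2749 -2.205 ] w 0.01053721348442184
dp cm [-0.1026 -0.1902  2.4123] rot deg [-0.0003  0.0277 -0.2131]
```

View pics/scene7.png

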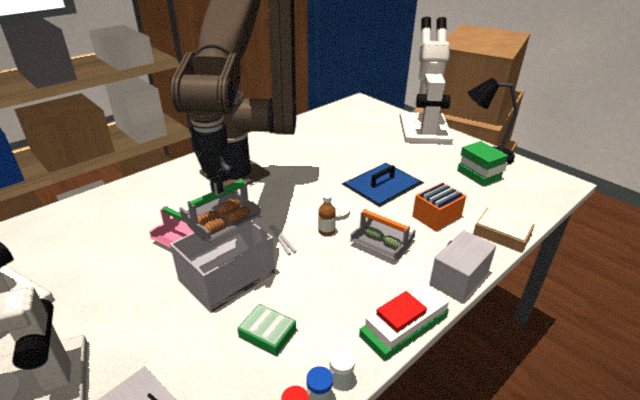

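View pics/top7.png

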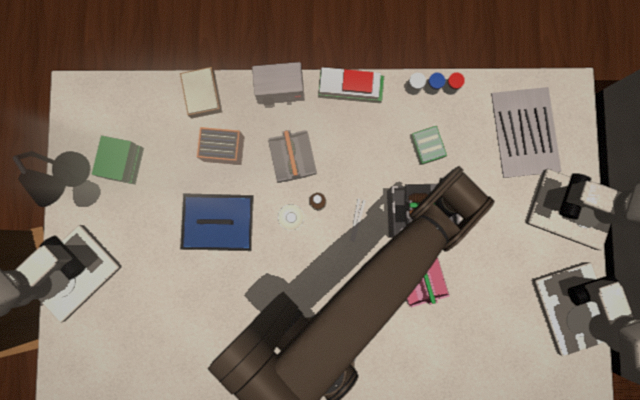

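```bash
python3 -m inch '[{"fingers":1,"dp":[-0.1,-0.5,1],"delta_rot":[4,0,0]},{"fingers":1,"dp":[-0.1,-0.8,2],"delta_rot":[10,0,0]},{"fingers":1,"dp":[-0.1,-1,2.7],"delta_rot":[16,0,0]},{"fingers":1,"dp":[-0.1,-1,2.7],"delta_rot":[22,0,0]},{"fingers":1,"dp":[-0.1,-1,2.7],"delta_rot":[27,0,0]},{"fingers":1,"dp":[-0.1,-1,2.7],"delta_rot":[32,0,0]},{"fingers":1,"dp":[-0.1,-1,2.7],"delta_rot":[36,0,0]},{"fingers":1,"dp":[-0.1,-1,2.7],"delta_rot":[40,0,0]}]' 80
python3 - <<'E'
from h import *
go([.436,-.318,.247],Rdown(90))
from plant import *
for n in ["scene"]:
    d=get_image(n); cv2.imwrite(f"pics/{n}8.png",cv2.convertScaleAbs(d["image"],alpha=1.4))
E
```

```text
time_s: 15.3
tcp_pos: [0.4388, -0.3188, 0.2492]
ee_rot: [[0.003, 0.768, -0.641], [1.0, -0.005, -0.001], [-0.004, -0.641, -0.768]]
contact_force: [0.4, 0.6, -3.5]
grip_width: 0.0103
t 15.3 tcp [ 0.4388 -0.3188  0.2492] q [-0.6345  0.3284  1.5883 -0.4012  1.7972 -0.6045] F [ 0.4434  0.5765 -3.5035] w 0.010253110262906416
dp cm [ 0.0806 -0.0694  0.3504] rot deg [-39.8384   0.1569  -0.2574]
```

View pics/scene8.png

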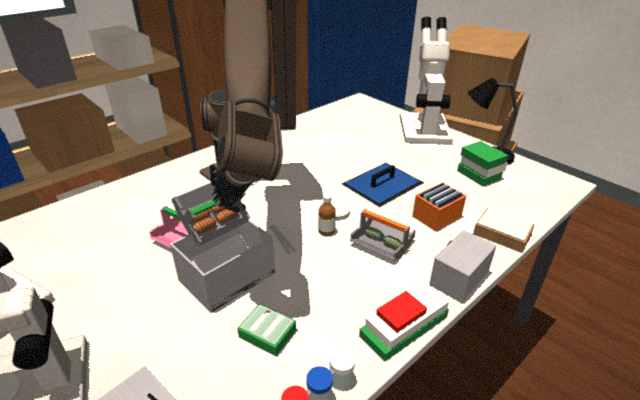

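At 40° the cones are lined up near the lower lip, above the mouth. I'm tipping further.

```bash
python3 -m inch '[{"fingers":1,"dp":[0,0,0],"delta_rot":[4,0,0]},{"fingers":1,"dp":[0,0,0],"delta_rot":[8,0,0]},{"fingers":1,"dp":[0,0,0],"delta_rot":[12,0,0]},{"fingers":1,"dp":[0,0,0],"delta_rot":[17,0,0]},{"fingers":1,"dp":[0,0,0],"delta_rot":[22,0,0]},{"fingers":1,"dp":[0,0,0],"delta_rot":[28,0,0]},{"fingers":1,"dp":[0,0,0],"delta_rot":[34,0,0]},{"fingers":1,"dp":[0,0,0],"delta_rot":[40,0,0]}]' 80
python3 - <<'E'
from h import *
go([.436,-.318,.247],Rdown(90))
from plant import *
for n in ["scene","wrist"]:
    d=get_image(n); cv2.imwrite(f"pics/{n}9.png",cv2.convertScaleAbs(d["image"],alpha=1.4))
E
```

```text
time_s: 16.15
tcp_pos: [0.4385, -0.3192, 0.25]
ee_rot: [[0.003, 0.177, -0.984], [1.0, -0.005, 0.002], [-0.005, -0.984, -0.177]]
contact_force: [0.4, -0.8, -2.7]
grip_width: 0.0108
t 16.15 tcp [ 0.4385 -0.3192  0.25  ] q [-0.5663  0.6439  1.4403 -0.7522  2.2616 -0.6448] F [ 0.3549 -0.7885 -2.7442] w 0.01083916896443125
dp cm [0.1221 0.2506 0.3024] rot deg [-79.7871   0.1151  -0.3006]
```

View pics/scene9.png

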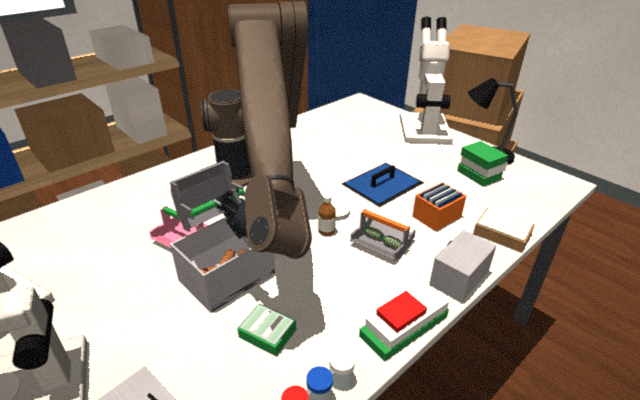

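View pics/wrist9.png

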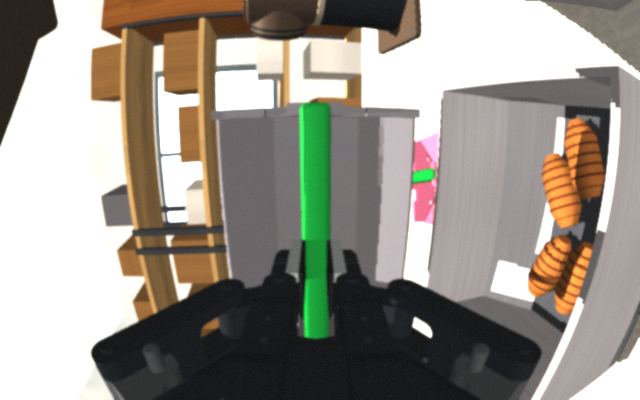

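The wrist view shows all four cones in the hopper, at (585,158), (561,190), (552,265) and (576,278), and the caddy empty. I'm tilting it back, raising slightly.

```bash
python3 -m inch '[{"fingers":1,"dp":[0,-0.5,0],"delta_rot":[-3,0,0]},{"fingers":1,"dp":[0,-1,0],"delta_rot":[-9,0,0]},{"fingers":1,"dp":[0,-1.5,0],"delta_rot":[-16,0,0]},{"fingers":1,"dp":[0,-2,0],"delta_rot":[-23,0,0]},{"fingers":1,"dp":[0,-2.5,0],"delta_rot":[-30,0,0]},{"fingers":1,"dp":[0,-3,0],"delta_rot":[-37,0,0]},{"fingers":1,"dp":[0,-3,0],"delta_rot":[-44,0,0]},{"fingers":1,"dp":[0,-3,0],"delta_rot":[-50,0,0]}]' 80
python3 - <<'E'
from h import *
go([.436,-.318,.28],Rdown(90))
E
```

```text
time_s: 17.05
tcp_pos: [0.4337, -0.3192, 0.2846]
ee_rot: [[0.005, 0.875, -0.484], [1.0, -0.009, -0.007], [-0.01, -0.484, -0.875]]
contact_force: [-0.9, -0.0, -2.5]
grip_width: 0.0103
t 17.05 tcp [ 0.4337 -0.3192  0.2846] q [-0.6753  0.1945  1.6344 -0.316   1.7093 -0.6487] F [-0.9427 -0.0498 -2.4515] w 0.010271470430445321
dp cm [0.1269 0.4216 0.2867] rot deg [-28.9568   0.4976  -0.4046]
```

```bash
python3 -m inch '[{"fingers":1,"dp":[0.1,0.4,0.2],"delta_rot":[-6,0,0]},{"fingers":1,"dp":[0.1,0.4,0.2],"delta_rot":[-12,0,0]},{"fingers":1,"dp":[0.1,0.4,0.2],"delta_rot":[-18,0,0]},{"fingers":1,"dp":[0.1,0.4,0.2],"delta_rot":[-24,0,0]},{"fingers":1,"dp":[0.1,0.4,0.2],"delta_rot":[-29,0.5,-0.4]},{"fingers":1,"dp":[0.1,0.4,0.2],"delta_rot":[-29,0.5,-0.4]},{"fingers":1,"dp":[0.1,0.4,0.2],"delta_rot":[-29,0.5,-0.4]},{"fingers":1,"dp":[0.1,0.4,0.2],"delta_rot":[-29,0.5,-0.4]}]' 80
python3 - <<'E'
from h import *
go([.639,-.133,.28],Rdown(11.4))
from plant import *
for n in ["wrist","scene"]:
    d=get_image(n); cv2.imwrite(f"pics/{n}10.png",cv2.convertScaleAbs(d["image"],alpha=1.4))
E
```

```text
time_s: 17.85
tcp_pos: [0.4356, -0.3178, 0.2773]
ee_rot: [[-0.001, 1.0, -0.013], [1.0, 0.001, 0.004], [0.004, -0.013, -1.0]]
contact_force: [-0.0, 0.6, -1.8]
grip_width: 0.0104
t 17.85 tcp [ 0.4356 -0.3178  0.2773] q [-0.8155 -0.0453  1.8435 -0.0065  1.3554 -0.815 ] F [-0.0308  0.5818 -1.8132] w 0.010407588772363844
dp cm [18.4643 20.3529 -0.4453] rot deg [-0.786   0.2926 78.6515]
```

View pics/wrist10.png

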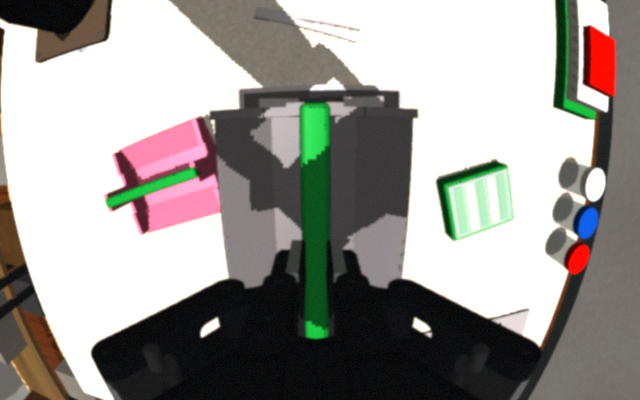

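The caddy is empty and level. I'm carrying it back.

```bash
python3 -m inch '[{"fingers":1,"dp":[1,1,0],"delta_rot":[0,0,3]},{"fingers":1,"dp":[3,3,0],"delta_rot":[0,0,10]},{"fingers":1,"dp":[5.5,6,0],"delta_rot":[0,0,17]},{"fingers":1,"dp":[8,9,0],"delta_rot":[0,0,25]},{"fingers":1,"dp":[10.5,12,0],"delta_rot":[-0.3,0,33]},{"fingers":1,"dp":[13,15,0],"delta_rot":[-0.5,0,41]},{"fingers":1,"dp":[15.5,17.5,0],"delta_rot":[-0.7,0,48]},{"fingers":1,"dp":[17,19,0],"delta_rot":[-0.8,0.3,55]}]' 80
python3 - <<'E'
from h import *
go([.639,-.133,.20],Rdown(11.4))
E
```

```text
time_s: 18.75
tcp_pos: [0.627, -0.1448, 0.2737]
ee_rot: [[0.82, 0.573, -0.0], [0.573, -0.82, 0.005], [0.003, -0.004, -1.0]]
contact_force: [0.2, -0.6, -2.5]
grip_width: 0.0106
t 18.75 tcp [ 0.627  -0.1448  0.2737] q [-0.3863  0.1859  1.6059  0.0048  1.352   0.5738] F [ 0.2454 -0.5978 -2.5396] w 0.010620047007187657
dp cm [ 1.6382 -0.2541  7.3775] rot deg [-0.2757 -0.107  23.5263]
```

```bash
python3 -m inch '[{"fingers":1,"dp":[1,-0.1,0],"delta_rot":[0,0,7]},{"fingers":1,"dp":[1.6,-0.2,0],"delta_rot":[0,0,14]},{"fingers":1,"dp":[1.6,-0.2,1],"delta_rot":[0,0,20]},{"fingers":1,"dp":[1.6,-0.2,3],"delta_rot":[0,0,23.5]},{"fingers":1,"dp":[1.6,-0.2,6],"delta_rot":[-0.2,0,23.5]},{"fingers":1,"dp":[1.6,-0.2,9],"delta_rot":[-0.2,0,23.5]},{"fingers":1,"dp":[1.6,-0.2,11],"delta_rot":[-0.2,0,23.5]},{"fingers":1,"dp":[1.6,-0.2,12],"delta_rot":[-0.2,0,23.5]}]' 80
python3 - <<'E'
from h import *
go([.639,-.133,.084],Rdown(11.4))
from plant import *
for n in ["scene"]:
    d=get_image(n); cv2.imwrite(f"pics/{n}11.png",cv2.convertScaleAbs(d["image"],alpha=1.4))
E
```

```text
time_s: 19.55
tcp_pos: [0.6359, -0.1352, 0.1509]
ee_rot: [[0.98, 0.201, -0.004], [0.201, -0.98, 0.003], [-0.003, -0.004, -1.0]]
contact_force: [0.9, -1.5, -2.4]
grip_width: 0.0102
t 19.55 tcp [ 0.6359 -0.1352  0.1509] q [-0.3659  0.3     1.6984  0.0015  1.1475  1.0018] F [ 0.8938 -1.4548 -2.434 ] w 0.010214843163056169
dp cm [ 0.365  -0.1315  6.6912] rot deg [-0.2003  0.1672  0.1996]
```

View pics/scene11.png

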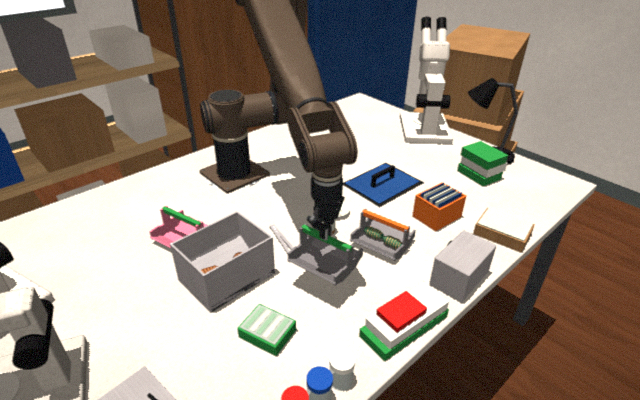

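```bash
python3 -m inch '[{"fingers":1,"dp":[0.3,-0.1,2],"delta_rot":[0,0,0]},{"fingers":1,"dp":[0.3,-0.1,4],"delta_rot":[0,0,0]},{"fingers":1,"dp":[0.3,-0.1,5.3],"delta_rot":[0,0,0]},{"fingers":1,"dp":[0.3,-0.1,6],"delta_rot":[0,0,0]},{"fingers":1,"dp":[0.3,-0.1,6.4],"delta_rot":[0,0,0]},{"fingers":1,"dp":[0.3,-0.1,6.6],"delta_rot":[0,0,0]},{"fingers":1,"dp":[0.3,-0.1,6.7],"delta_rot":[0,0,0]},{"fingers":1,"dp":[0.3,-0.1,6.7],"delta_rot":[0,0,0]}]' 80
python3 - <<'E'
from h import *
go([.639,-.133,.083],Rdown(11.4))
E
```

```text
time_s: 20.4
tcp_pos: [0.6404, -0.1347, 0.0885]
ee_rot: [[0.98, 0.2, 0.003], [0.2, -0.98, 0.001], [0.003, 0.0, -1.0]]
contact_force: [1.1, -0.8, -2.5]
grip_width: 0.0104
t 20.4 tcp [ 0.6404 -0.1347  0.0885] q [-0.3628  0.3755  1.7259  0.0019  1.0372  1.0053] F [ 1.1301 -0.8377 -2.4605] w 0.010384956559466755
dp cm [-0.1076 -0.2003  0.5504] rot deg [ 0.0094 -0.1922  0.1577]
```

```bash
python3 -m inch '[{"fingers":1,"dp":[0,-0.1,0.2],"delta_rot":[0,0,0]},{"fingers":1,"dp":[0,-0.1,0.4],"delta_rot":[0,0,0]},{"fingers":1,"dp":[0,-0.1,0.5],"delta_rot":[0,0,0]},{"fingers":1,"dp":[0,-0.1,0.6],"delta_rot":[0,0,0]},{"fingers":1,"dp":[0,-0.1,0.6],"delta_rot":[0,0,0]},{"fingers":1,"dp":[0,-0.1,0.6],"delta_rot":[0,0,0]},{"fingers":1,"dp":[0,-0.1,0.6],"delta_rot":[0,0,0]},{"fingers":1,"dp":[0,-0.1,0.6],"delta_rot":[0,0,0]}]' 80
python3 - <<'E'
from h import *
go([.639,-.133,.083],Rdown(11.4))
E
```

```text
time_s: 21.2
tcp_pos: [0.6399, -0.1335, 0.0828]
ee_rot: [[0.98, 0.201, 0.002], [0.2, -0.98, 0.001], [0.002, -0.001, -1.0]]
contact_force: [-3.8, 2.1, 5.1]
grip_width: 0.0104
t 21.2 tcp [ 0.6399 -0.1335  0.0828] q [-0.3613  0.3818  1.7294  0.0021  1.0289  1.0065] F [-3.8051  2.0926  5.0891] w 0.010424343057041922
dp cm [-0.0773 -0.0637 -0.0189] rot deg [-0.0408 -0.1262  0.1662]
```

The force sign flipped, so the caddy is on the bench. I'm opening, then retracting.

```bash
python3 -m inch '[{"fingers":0.8,"dp":[0,0,0],"delta_rot":[0,0,0]},{"fingers":0.6,"dp":[0,0,0],"delta_rot":[0,0,0]},{"fingers":0.4,"dp":[0,0,0],"delta_rot":[0,0,0]},{"fingers":0.4,"dp":[0,0,0],"delta_rot":[0,0,0]},{"fingers":0.4,"dp":[0,0,0],"delta_rot":[0,0,0]},{"fingers":0.4,"dp":[0,0,0],"delta_rot":[0,0,0]},{"fingers":0.4,"dp":[0,0,-1],"delta_rot":[0,0,0]},{"fingers":0.4,"dp":[0,0,-2],"delta_rot":[0,0,0]}]' 80
python3 -m inch '[{"fingers":0.4,"dp":[0,0,-2],"delta_rot":[0,0,0]},{"fingers":0.4,"dp":[0,0,-4],"delta_rot":[0,0,0]},{"fingers":0.4,"dp":[0,0,-7],"delta_rot":[0,0,0]},{"fingers":0.4,"dp":[0,0,-10],"delta_rot":[0,0,0]},{"fingers":0.4,"dp":[0,0,-13],"delta_rot":[0,0,0]},{"fingers":0.4,"dp":[0,0,-16],"delta_rot":[0,0,0]},{"fingers":0.4,"dp":[0,0,-18],"delta_rot":[0,0,0]},{"fingers":0.4,"dp":[0,0,-18],"delta_rot":[0,0,0]}]' 80
python3 - <<'E'
from h import *
go([.5,-.05,.30],Rdown(11.4))
from plant import *
for n in ["scene","top","wrist"]:
    d=get_image(n); cv2.imwrite(f"pics/{n}12.png",cv2.convertScaleAbs(d["image"],alpha=1.4))
E
```

```text
time_s: 22.0
tcp_pos: [0.6397, -0.1336, 0.1023]
ee_rot: [[0.98, 0.2, 0.002], [0.2, -0.98, 0.001], [0.002, -0.001, -1.0]]
contact_force: [0.9, -0.3, -0.2]
grip_width: 0.0513
time_s: 22.8
tcp_pos: [0.6413, -0.1344, 0.2881]
ee_rot: [[0.98, 0.2, 0.012], [0.201, -0.98, -0.003], [0.011, 0.005, -1.0]]
contact_force: [0.5, 0.1, 0.1]
grip_width: 0.051
t 22.8 tcp [ 0.6413 -0.1344  0.2881] q [-0.3619  0.1964  1.568   0.0017  1.3654  1.0067] F [0.4849 0.0632 0.139 ] w 0.050991291209404994
dp cm [-12.1323 -11.0959  -1.3797] rot deg [ 0.2813 -0.6244  0.1656]
```

View pics/scene12.png

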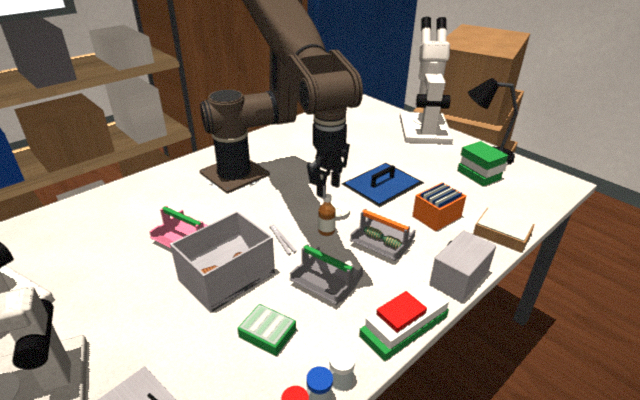

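View pics/top12.png

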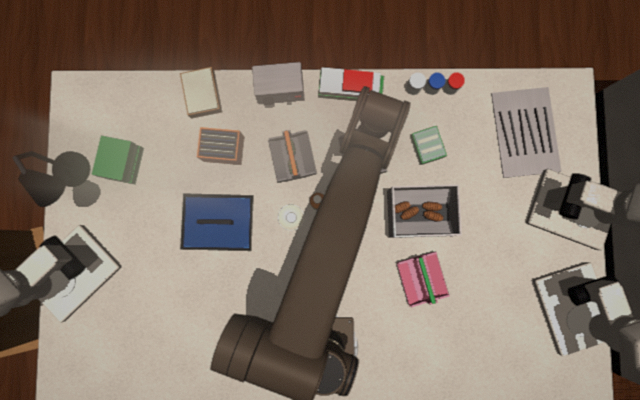

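View pics/wrist12.png

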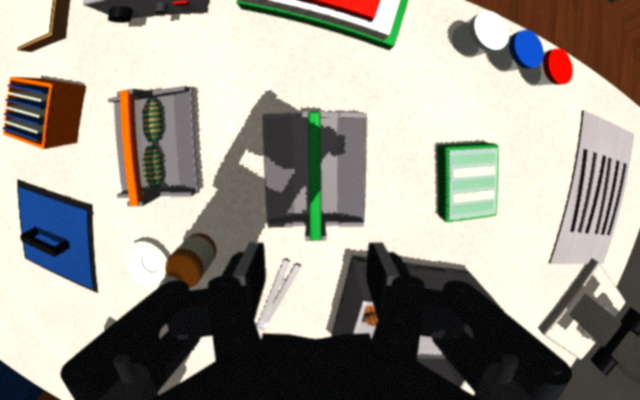

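```bash
python3 - <<'E'
from plant import *
print(job_done())
s=sense();print(s["time_s"],s["contact_force"])
E
```

```text
the job is handed in; nothing more can be done
None
the job is handed in; nothing more can be done
```

I laid the blue cover on the black mat, tipped the green-handled caddy about 80° over the hopper, and put the empty caddy back. I handed the job in shortly after 22.8 s of the 72 s allowed; `job_done()` gave no verdict, so the result below rests on my own last checks.

- **Cones:** the last top view shows all four in the hopper, around (403,207), (425,205), (410,214) and (433,215). The caddy is empty.
- **Cover:** it looks flat and centred on the mat at about (217,222). I judged this by eye from the pictures and did not measure its final offset.
- **Caddy:** it stands upright. The tool let go within about 1 mm of where it had gripped, so the caddy should be well inside the 50 mm limit. I did not measure its final position separately.
- **Robot:** the gripper is open, about 0.2 m above where it let go of the caddy, and read almost no contact force.
- **Everything else:** the orange-handled caddy, the bystanders and the pink look-alike show no visible change in the pictures.

One reading disagreed: the finger opening showed about 10 mm on both 14 mm handle bars. Both grips held without slipping, so I took it as an offset in the reading.

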